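# Sweep specimen pucks through the gate into the slot

## Robot

A 6-joint arm with a two-finger parallel gripper is mounted at the origin on a cart in front of the work surface, level with it; the furniture and walls round the work are solid. World frame = base frame: x ahead of the robot, y to its left, z up, the work surface at z = 0. Lengths are in mm, angles in rad, forces in N, time in s.
With the tool pointing down it reaches from about 300 to 775 mm from the base axis. Payload 14.6 kg.
Tool frame: the origin (TCP) lies at the very end of the fingers, on their centre line; the grasp point (between the pads) lies 19 mm behind it; z points along the fingers, y is the line along which they close (so a half turn about z gives the same grasp; the last joint's range is limited). The gripper opens to 94 mm and grips with 3 to 60 N. Pads are 16 mm wide; open, the fingers measure 119 mm over their backs; the gripper's body (75 mm by 177 mm) begins 78 mm behind the grasp point.
Start: joints at [1.137, 0.3, 1.521, -0, 1.321, -0.067], TCP at [197.243, 513.405, 205.446] pointing down, gripper open.
Joint ranges: [-3.03, 3.03], [-0.79, 2.21], [0.23, 2.52], [-1.04, 4.18], [0, 3.07], [-2.55, 2.55]. Speed limits (rad/s): [2.22, 2.22, 2.57, 3.14, 3.14, 3.14].

## Interface

Orientations are given as [roll, pitch, yaw] about the fixed x, y, z axes, in that order (R = Rz(yaw) Ry(pitch) Rx(roll)).
In Python, from cell import manip, camera, get_calibration gives the robot as it stands. The module is installed in compiled form; this text tells all that it offers.
- The arm moves only by the tool jog_arm, never from a script. Its argument "plan" is one flat list of numbers, 6 for each row, row after row: the shift along the world's x, y, z in m, then the turn, a rotation vector about the world's x, y, z in degrees. A call has 1 to 20 rows; each row is the pose to reach, as a shift and turn from the pose commanded when the call began; what a row does not reach only later rows make up. A row lasts 1/10 s, in which the tool goes at most 50 mm and 8.59 degrees, less where a joint would pass 70% of its speed; a pose out of reach is approached as far as the arm can. A call with a gripper value outside its range is refused whole. "claw" is the finger opening in m, from 0 to 0.094, set as the call begins (left out, the last holds). The fingers move at their own pace and stop on an object; "force" is the grip in N (left out, the last holds). Time passes only in rows, so rows that repeat a pose let the fingers close. It gives the time, the measured TCP pose, the force, the opening and the grip force at its end, in the units of the state.
- manip.read_state(): the state, without advancing time (a new reading comes with each control period).
- camera(name): name is "scene" or "top" or "wrist"; returns (picture, depth): 384x512x3 uint8, red, green, blue; 384x512 float32, mm along the optical axis (not along the pixel's ray), 0 where there is no reading.
- get_calibration(name): a dict with "fx", "fy", "cx", "cy" (pixels), "origin" and "attitude" of the camera in the world. Camera axes: x right, y down, z forward; pixel columns grow to the right and rows downward; lengths in mm; the calibration is good to about 2 mm. The wrist camera is an equidistant fisheye: a pixel r from the principal point sees the ray r / f radians off the axis. A picture is of the moment at which its call begins: read the wrist's pose just before it. get_calibration takes no time and is no camera call; for the wrist camera it gives the pose at the moment of the call.
- manip.sign_off(): hands the job in; it is judged then, once.
The state is a dict: "clock": time; "joints": joint angles; "qd": joint speeds; "effort": joint torques, N m; "eef_pos": TCP position; "eef_rot": TCP orientation; "wrist_force": force on the tool from outside, world axes, zero at the start; "moment": the same for the moment, N m; "finger_gap": finger opening in mm; "finger_force": force on a finger pad.
Only numpy, scipy, OpenCV 4.12 (cv2) and the standard library are available. Lean on these libraries where they do the work, as an engineer would, in place of code of your own. Each camera call takes 0.05 s, during which the arm holds its last target. There are 200 camera calls.

## Task

Push the three black specimen pucks across the white tray with the fingertips, through the gate and one at a time into the slot, until all three have dropped in; the order is free, but let each one drop before the next goes over. Slide them only, never lift them, and leave the forceps, the tape and the bottles where they are.

Things in the scene. Friction and masses are not known exactly. Their poses are not given: they have to be found in the camera images.
- tray: Fixed white tray with a raised level deck; origin on the worktop below the middle of the gate; +x points from the deck through the gate into the slot, +y left looking that way, z up. Deck top 65 mm above the origin, from x = -180 mm to 0, y = -135 to 135 mm; a rim 4 mm thick, 6 mm high on the front (-x) and sides; a blue fence 16 mm high, 8 mm thick along its far edge (x = 0 to 8 mm), open only at the gate
- gate (a point): Middle of the gate in the blue fence, at deck height, on the edge where the deck ends (x = 0) and the slot begins; axes as the tray's. The gate is 42 mm wide (21 mm to either side in y) between two round metal posts 8 mm thick, 20 mm high. A puck whose centre passes this edge tips over it and drops into the slot
- slot (a point): Middle of the slot's mouth at deck height, 26 mm beyond the gate point in the tray's x: an open-topped well with clear walls, 52 mm long in x, 42 mm wide in y, its floor 61 mm below the deck; the walls stand 16 mm above the deck. It holds all three pucks, in any attitude
- puck_1_center (a point): Centre (half-way up) of loose black round specimen puck 1 with a small steel inlay on top: 30 mm diameter, 12 mm thick, 25 g or so, lying flat on the deck with its centre 6 mm above it; free to slide. The three pucks are alike
- puck_2_center (a point): Centre (half-way up) of loose black round specimen puck 2 with a small steel inlay on top: 30 mm diameter, 12 mm thick, 25 g or so, lying flat on the deck with its centre 6 mm above it; free to slide. The three pucks are alike
- puck_3_center (a point): Centre (half-way up) of loose black round specimen puck 3 with a small steel inlay on top: 30 mm diameter, 12 mm thick, 25 g or so, lying flat on the deck with its centre 6 mm above it; free to slide. The three pucks are alike
- forceps: Bystander: steel forceps 133 mm long, 14 mm wide, 10 mm high lying along the tray's left (+y) edge on the deck; origin under the middle
- dropper: Bystander: white dropper bottle with a red cap, 27 mm diameter, 85 mm tall, standing on the worktop left of the tray; origin under its centre
- tape: Bystander: roll of beige tape, 76 mm diameter, 19 mm high, lying on the worktop left of the tray; origin under its centre
- reagent: Bystander: bottle of red liquid with a blue cap, 56 mm diameter, 104 mm tall, standing on the worktop right of the tray; origin under its centre
Not all that is in view belongs to the job. Leave any blue or pink look-alike of the part that bears puck_3_center alone.

How it is judged:
By the outcome, as a careful person would: the job done as asked, in the order asked, and still so for the second after the job is handed in, with the robot touching nothing.
It also fails if it takes over 51 s, if anything falls off the work surface, if the arm or the gripper's body presses on something with over 40 N, if the wrist force passes 120 N, or if a joint passes its speed limit or range.

## Working session

There is one attempt and no reset: what is moved stays moved. The work goes in short steps, Python scripts to look and compute and a tool call to move; the robot and the scene stay as the last step left them, time stands still between calls to the robot, and variables do not carry over. Pictures are saved under pics/ and viewed, at most 10 in all, crops included, and the job is handed in when it is done.

Besides the shell and the picture viewer there is one more tool, called in YAML: its name, and indented under it one key for each argument. jog_arm: Moves the arm, as the interface text tells. Its arguments: {"type":"object","properties":{"plan":{"type":"array"},"claw":{"type":"number"},"force":{"type":"number"}},"required":["plan"]}

```bash
mkdir -p pics
python3 - <<'E'
from cell import manip,camera,get_calibration
import cv2,numpy as np
for n in ("scene","top"):
    p,d=camera(n); np.savez(f"{n}.npz",p=p,d=d); cv2.imwrite(f"pics/{n}.png",p[:,:,::-1]); print(n,get_calibration(n))
print(manip.read_state())
E
```

```text
scene {'fx': 402.6843094162869, 'fy': 402.6843094162869, 'cx': 258.4567657093514, 'cy': 190.01515868206272, 'origin': array([ 36.60396268, 980.64716829, 552.9230893 ]), 'attitude': array([-2.01030554,  0.02618188, -2.71499498])}
top {'fx': 496.0520636523364, 'fy': 496.0520636523364, 'cx': 251.11432846379913, 'cy': 190.7057230958734, 'origin': array([ 323.70475825,   72.36800954, 1163.36112002]), 'attitude': array([-3.00537199,  0.00465916, -1.55735657])}
{'clock': 0.1, 'joints': array([ 1.13738645e+00,  3.00415288e-01,  1.52155127e+00, -2.62616414e-05,
        1.32071345e+00, -6.65748764e-02]), 'qd': array([ 9.54097702e-05, -2.79514968e-04, -9.17809826e-04,  1.01383449e-03,
       -1.92015408e-04,  1.67485006e-03]), 'effort': array([ 1.92056441e-04, -5.32640469e+01, -3.53280544e+01,  7.08972942e-02,
        2.35706067e-02, -7.70133192e-05]), 'eef_pos': array([197.15399445, 513.17752171, 204.92956042]), 'eef_rot': array([-3.14050602e+00, -4.69554175e-05,  2.77476414e+00]), 'wrist_force': array([-0.01598926,  0.25587424,  0.51036662]), 'moment': array([ 0.02264252, -0.04022839, -0.00669826]), 'finger_force': 0.0, 'finger_gap': 94.02849405084126}
```

View pics/top.png

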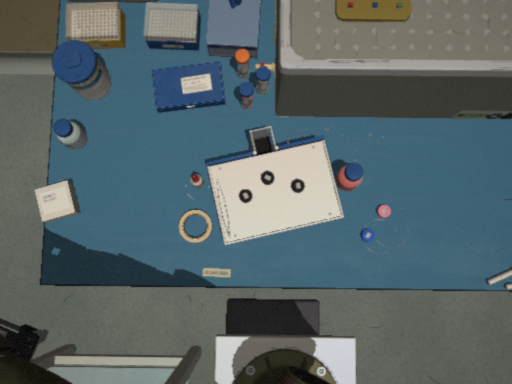

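View pics/scene.png

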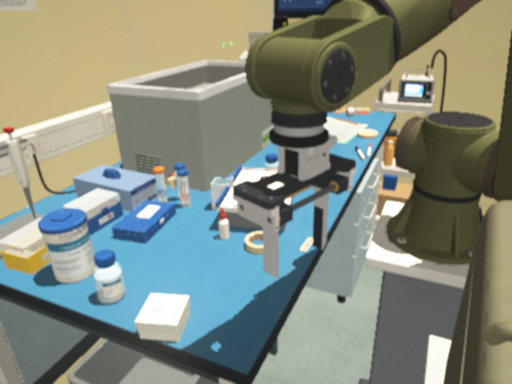

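The top view shows three black pucks at (246,196), (267,178) and (298,186) on the white tray. The slot is at (262,138). The look-alikes are blue at (367,235) and pink at (384,211), both on the worktop off the tray. The scene view mostly shows the arm and bystanders. I choose the three black ones on the deck, then measure and check them in a crop.

```bash
cat > h.py <<'E'
import numpy as np,cv2
from scipy.spatial.transform import Rotation as R
from cell import manip,camera,get_calibration
C=get_calibration("top"); M=R.from_euler("xyz",C["attitude"]).as_matrix()
def ray(u,v,z):
    d=M@np.array([(u-C["cx"])/C["fx"],(v-C["cy"])/C["fy"],1]); return (C["origin"]+d*(z-C["origin"][2])/d[2])[:2]
def pix(P):
    c=M.T@(np.array(P)-C["origin"]); return c[0]/c[2]*C["fx"]+C["cx"],c[1]/c[2]*C["fy"]+C["cy"]
def blobs(mask,lo,hi):
    n,l,s,c=cv2.connectedComponentsWithStats(mask.astype(np.uint8)); return [(c[i],s[i,4],l==i) for i in range(1,n) if lo<s[i,4]<hi]
def pucks(p):
    m=np.zeros(p.shape[:2],bool); m[130:245,200:345]=p[130:245,200:345].max(2)<75
    out=[]
    for c,a,l in blobs(m,60,2000):
        cn,_=cv2.findContours(l.astype(np.uint8),cv2.RETR_EXTERNAL,2); q,r=cv2.minEnclosingCircle(cn[0]); out.append((c,a,r,ray(*c,z=75)))
    return out
E
python3 - <<'E'
from h import *
p=np.load("top.npz")["p"]
for c,a,r,w in pucks(p): print("dark",c,a,r,w)
for c,a,l in blobs(p.min(2)>150,8000,30000):
    cn,_=cv2.findContours(l.astype(np.uint8),cv2.RETR_EXTERNAL,2); h=cv2.convexHull(cn[0]); rr=cv2.minAreaRect(h)
    print(a,[ (q,ray(*q,z=68)) for q in cv2.boxPoints(rr)])
c=cv2.resize(p[120:250,195:355],None,fx=4.6,fy=4.6,interpolation=cv2.INTER_CUBIC); cv2.imwrite("pics/crop.png",c[:,:,::-1])
E
```

```text
dark [236.35428571 148.80571429] 175 26.80028533935547 [567.14321688 113.78959091]
dark [263.43252595 144.80622837] 289 11.419293403625488 [577.05465114  53.21486472]
dark [337.26966292 170.02808989] 178 14.151253700256348 [ 521.70413755 -111.65606178]
dark [267.15294118 177.4       ] 85 6.1888628005981445 [503.10688143  44.20250923]
dark [297.05952381 185.57142857] 84 6.044012069702148 [485.59659003 -22.24471241]
dark [245.17283951 195.5308642 ] 81 6.121899127960205 [461.86682273  92.43881512]
8918 [(array([206.82892, 166.8933 ], dtype=float32), array([526.43528518, 179.60722345])), (array([325.48297, 139.40028], dtype=float32), array([592.90150185, -86.9453193 ])), (array([343.41565, 216.79393], dtype=float32), array([ 418.1632752, -125.353231 ])), (array([224.7616 , 244.28694], dtype=float32), array([354.22389741, 135.78108426]))]
```

View pics/crop.png

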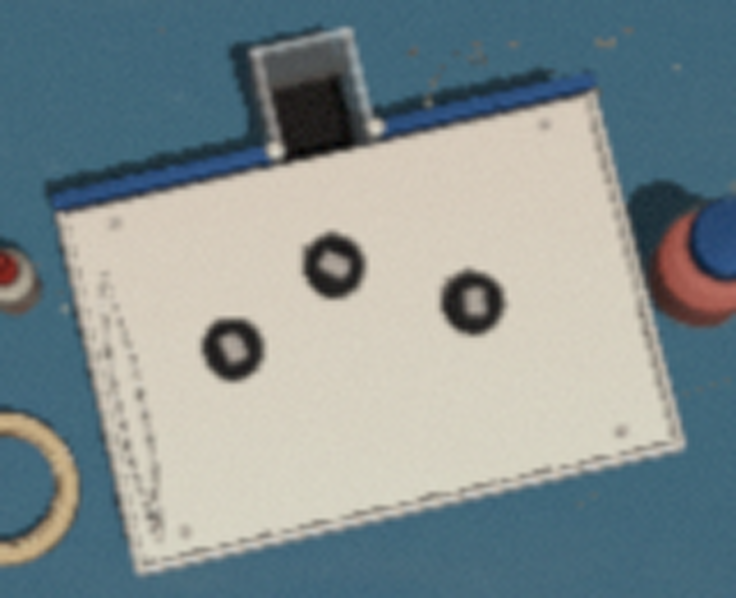

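The crop confirms three black pucks with steel inlays at crop (233,348), (334,265) and (473,301). The gate posts are at crop (276,152) and (376,127), and the forceps are faint along the left edge. Next: the tray frame and the moves.

Run:
```python
from h import *
a,b=[ray(195+u/4.6,120+v/4.6,83) for u,v in((276,152),(376,127))]
print("posts",a,b,np.linalg.norm(a-b),np.degrees(np.arctan2(*(a-b)[::-1]))-90)
yaw=np.radians(14.1);X=np.array([np.cos(yaw),np.sin(yaw)]);Y=np.array([-X[1],X[0]])
# fence/deck edge: white corners far side, front side
print("gate by posts",(a+b)/2-4*X)
o=np.mean([a,b],0)-4*X
for q in [(526.4,179.6),(592.9,-86.9),(418.2,-125.4),(354.2,135.8)]: print("corner tray",(np.array(q)-o)@X,(np.array(q)-o)@Y)
for w in [(503.1,44.2),(485.6,-22.2),(461.9,92.4)]: print("puck tray",(np.array(w)-o)@X,(np.array(w)-o)@Y)
d=np.load("top.npz")["d"]
for u,v in[(280,205),(250,170),(310,165),(230,215),(320,100),(400,80),(395,170)]:
    z=d[v,u]; c=M@np.array([(u-C["cx"])/C["fx"]*z,(v-C["cy"])/C["fy"]*z,z])+C["origin"]; print(u,v,c)
```

```text
posts [556.2558007   71.89541765] [569.18586965  23.69964163] 49.90009528874844 15.017800473238623
gate by posts [558.84134711  46.82306959]
corner tray 0.8824987624328138 136.67982823829706
corner tray 0.45558713789348104 -137.99146211885846
corner tray -178.36023188611364 -132.7719921483031
corner tray -176.79979978582836 136.14993899837822
puck tray -54.70099178952918 11.03538714335666
puck tray -87.84978883960414 -49.100851965295135
puck tray -82.91747525117452 67.82015676566559
280 205 [443.04327753  14.7222209   63.60454937]
250 170 [521.33611622  82.65573433  63.78335589]
310 165 [534.57027194 -52.36798199  63.2568045 ]
230 215 [418.89403146 125.52444785  67.73310465]
320 100 [659.09721825 -64.52359481 146.31786803]
400 80 [ 659.32018833 -198.13525365  268.79771513]
395 170 [ 536.77423343 -260.8937656     2.01848429]
```

jog_arm:
  plan: [0.14,-0.238,-0.03,0,0,18,0.14,-0.238,-0.03,0,0,18,0.14,-0.238,-0.03,0,0,18,0.14,-0.238,-0.03,0,0,18,0.14,-0.238,-0.03,0,0,18,0.14,-0.238,-0.03,0,0,18,0.279,-0.476,-0.105,0,0,35.3,0.279,-0.476,-0.105,0,0,35.3,0.279,-0.476,-0.105,0,0,35.3,0.279,-0.476,-0.105,0,0,35.3,0.279,-0.476,-0.105,0,0,35.3,0.279,-0.476,-0.105,0,0,35.3,0.279,-0.476,-0.105,0,0,35.3,0.279,-0.476,-0.105,0,0,35.3,0.279,-0.476,-0.105,0,0,35.3]
  claw: 0.022
  force: 20

```text
clock: 1.6
eef_pos: [475.9, 38.1, 100.6]
eef_rot: [3.141, -0.0, -2.892]
wrist_force: [-1.1, 0.4, -0.5]
finger_gap: 21.7
finger_force: 0.0
```

Run:
```python
from h import *
c=get_calibration("wrist");p,d=camera("wrist"); cv2.imwrite("pics/w1.png",p[:,:,::-1]); print(c,manip.read_state()["eef_pos"])
```

```text
{'fx': 297.3186396354542, 'fy': 297.3186396354542, 'cx': 257.44073788569307, 'cy': 195.0155054769711, 'origin': array([399.23281177,  19.44489407, 279.3483325 ]), 'attitude': array([ 2.87125047e+00, -1.72822424e-03,  1.82036882e+00])} [475.94456318  38.39587632 100.76054308]
```

View pics/w1.png

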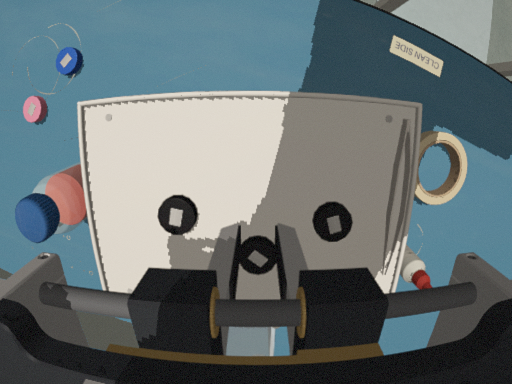

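The wrist view shows the three pucks at (178,215), (332,222) and (258,255). The fingertips at (240,228) and (275,228) are lined up behind the middle puck. A quick cross-check of the positions follows.

Run:
```python
from h import *
c=get_calibration("wrist");W=R.from_euler("xyz",c["attitude"]).as_matrix()
for u,v in((178,215),(332,222),(258,256),(230,103-5)):
    x=np.array([u-c["cx"],v-c["cy"]]);r=np.hypot(*x);t=r/c["fx"]
    d=W@np.r_[np.sin(t)*x/r,np.cos(t)]; print((c["origin"]+d*((77 if v>200 else 71)-c["origin"][2])/d[2])[:2])
```

```text
[482.95696497 -19.20635561]
[460.0557685   92.76618196]
[500.13783316  46.2275986 ]
[392.41621279  -1.33252008]
```

jog_arm:
  plan: [0,0,-0.016,0,0,0,0,0,-0.031,0,0,0,0,0,-0.031,0,0,0,0.006,0,-0.031,0,0,0,0.012,-0.0005,-0.031,0,0,0,0.018,-0.001,-0.031,0,0,0,0.024,-0.0015,-0.031,0,0,0,0.03,-0.002,-0.031,0,0,0,0.036,-0.0025,-0.031,0,0,0,0.042,-0.001,-0.031,0,0,0,0.048,0.0005,-0.031,0,0,0,0.053,0.002,-0.031,0,0,0,0.058,0.003,-0.031,0,0,0,0.063,0.0045,-0.031,0,0,0,0.069,0.006,-0.031,0,0,0,0.069,0.006,-0.031,0,0,0,0.069,0.006,-0.031,0,0,0]

```text
clock: 3.35
eef_pos: [545.2, 43.5, 69.3]
eef_rot: [3.142, -0.0, -2.892]
wrist_force: [-0.6, 0.3, 0.8]
finger_gap: 21.8
finger_force: 0.0
```

Run:
```python
from h import *
p,_=camera("wrist");q,_=camera("top")
cv2.imwrite("pics/a2.png",np.hstack([cv2.resize(p,(400,300)),cv2.resize(q[110:230,180:340],(400,300))])[:,:,::-1])
```

```text
(no output)
```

View pics/a2.png

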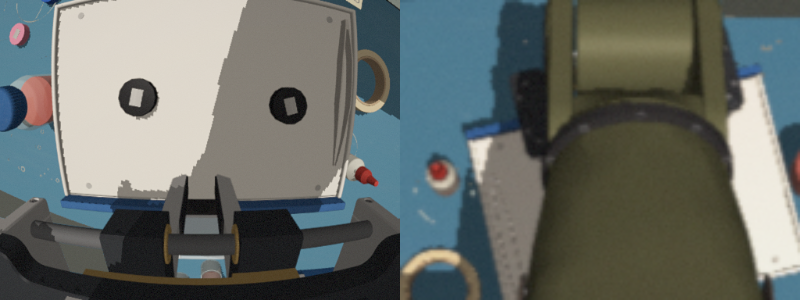

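Puck 1 is no longer on the deck. Pucks 2 and 3 stand untouched in the left (wrist) half at (138,97) and (288,105). I move to hover behind the right puck and check the slot from there.

jog_arm:
  plan: [-0.015,-0.004,0.02,0,0,0,-0.03,-0.02,0.04,0,0,5,-0.06,-0.05,0.04,0,0,13,-0.083,-0.082,0.031,0,0,20,-0.083,-0.082,0.031,0,0,25,-0.083,-0.082,0.031,0,0,25,-0.083,-0.082,0.031,0,0,25]

```text
clock: 4.15
eef_pos: [462.5, -38.4, 100.7]
eef_rot: [-3.141, 0.0, -2.459]
wrist_force: [-0.8, 0.7, -1.3]
finger_gap: 22.0
finger_force: 0.0
```

Run:
```python
from h import *
q,_=camera("top");p,_=camera("wrist"); s,_=camera("scene")
cv2.imwrite("pics/a3.png",np.hstack([cv2.resize(p,(400,300)),cv2.resize(q[110:230,180:340],(400,300))])[:,:,::-1])
print(manip.read_state()["joints"])
o=np.array([559,46.8]);t=np.radians(14.3);T=lambda v:np.array([[np.cos(t),-np.sin(t)],[np.sin(t),np.cos(t)]])@v
c0=np.array([545.24-83,43.4-82])
for x,y,h in[(-80,-39,25),(-71,-31,25),(-62,-23.5,25),(-53,-16,25),(-45,-9.5,22),(-38,-4.5,18),(-31,-1.5,13),(-25,0,8),(-19,0,4),(-13,0,0),(-7,0,0),(-1,0,0),(4,0,0)]:
    a=np.radians(h);w=o+T(np.array([x-18.2*np.cos(a),y-18.2*np.sin(a)]))-c0; print(np.round(w/1000,4),h-25)
```

```text
[-1.61271613e-01  2.33406164e-01  1.87094289e+00  2.14962513e-05
  1.03717109e+00 -2.41688321e+00]
[0.0148 0.0163] 0
[0.0215 0.0263] 0
[0.0284 0.0358] 0
[0.0353 0.0453] 0
[0.0408 0.0543] -3
[0.0457 0.0619] -7
[0.0509 0.0679] -12
[0.0557 0.0723] -17
[0.0611 0.075 ] -21
[0.0665 0.0777] -25
[0.0723 0.0792] -25
[0.0782 0.0807] -25
[0.083  0.0819] -25
```

View pics/a3.png

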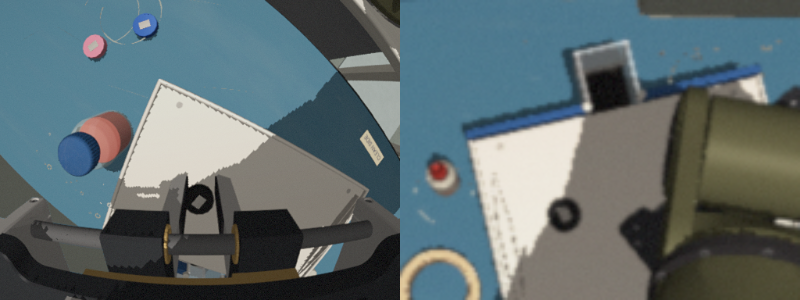

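Puck 1 has gone from the deck and the gate is clear (right half, slot at (608,85)). Puck 2 sits centred between the fingertips at (200,198). Descend and push.

jog_arm:
  plan: [0,0,-0.016,0,0,0,0,0,-0.031,0,0,0,0,0,-0.031,0,0,0,0.007,0.008,-0.031,0,0,0,0.015,0.0165,-0.031,0,0,0,0.0215,0.0265,-0.031,0,0,0,0.0285,0.036,-0.031,0,0,0,0.0355,0.0455,-0.031,0,0,0,0.041,0.0545,-0.031,0,0,-3,0.0455,0.062,-0.031,0,0,-7,0.051,0.068,-0.031,0,0,-12,0.0555,0.0725,-0.031,0,0,-17,0.061,0.075,-0.031,0,0,-21,0.0665,0.0775,-0.031,0,0,-25,0.0725,0.079,-0.031,0,0,-25,0.078,0.0805,-0.031,0,0,-25,0.083,0.082,-0.031,0,0,-25,0.083,0.082,-0.031,0,0,-25,0.083,0.082,-0.031,0,0,-25]

```text
clock: 6.2
eef_pos: [545.2, 43.4, 69.3]
eef_rot: [3.142, -0.0, -2.892]
wrist_force: [-0.3, -0.6, 0.5]
finger_gap: 22.5
finger_force: 0.0
```

jog_arm:
  plan: [-0.015,-0.004,0.02,0,0,0,-0.04,0.01,0.04,0,0,-6,-0.08,0.03,0.04,0,0,-13,-0.112,0.052,0.031,0,0,-20,-0.112,0.052,0.031,0,0,-20,-0.112,0.052,0.031,0,0,-20]

```text
clock: 6.8
eef_pos: [433.3, 95.6, 100.9]
eef_rot: [3.141, 0.001, 3.044]
wrist_force: [0.7, -0.6, 0.0]
finger_gap: 21.9
finger_force: 0.0
```

Run:
```python
from h import *
q,_=camera("top");p,_=camera("wrist")
cv2.imwrite("pics/a4.png",np.hstack([cv2.resize(p,(400,300)),cv2.resize(q[110:230,180:340],(400,300))])[:,:,::-1])
print(manip.read_state()["eef_pos"])
o=np.array([559,46.8]);t=np.radians(14.3);T=lambda v:np.array([[np.cos(t),-np.sin(t)],[np.sin(t),np.cos(t)]])@v
c0=np.array([545.24-112,43.4+52])
for x,y,h in[(-83.6-9.4,68.6+3.4,-20),(-76,60.5,-20),(-69,53,-24),(-62,45.5,-28),(-55,38,-30),(-48,30.5,-30),(-42,23.5,-30),(-36.5,17,-28),(-31.5,11,-26),(-27,6,-22),(-23,2.5,-18),(-19,.5,-13),(-14,0,-8),(-9,0,-4),(-4,0,0),(0,0,0),(4,0,0)]:
    a=np.radians(h);w=o+T(np.array([x-18.2*np.cos(a),y-18.2*np.sin(a)]))-c0; print(np.round(w/1000,4),h+20)
```

```text
[434.08322286  95.07406441 100.77793927]
[-0.0003  0.    ] 0
[ 0.0191 -0.0069] 0
[ 0.0279 -0.0112] -4
[ 0.0368 -0.0155] -8
[ 0.0456 -0.0204] -10
[ 0.0542 -0.026 ] -10
[ 0.0617 -0.0313] -10
[ 0.0685 -0.0368] -8
[ 0.0747 -0.042 ] -6
[ 0.0801 -0.047 ] -2
[ 0.0847 -0.0507] 2
[ 0.089  -0.0532] 7
[ 0.0941 -0.0541] 12
[ 0.0991 -0.0541] 16
[ 0.1042 -0.0541] 20
[ 0.1081 -0.0531] 20
[ 0.112  -0.0521] 20
```

View pics/a4.png

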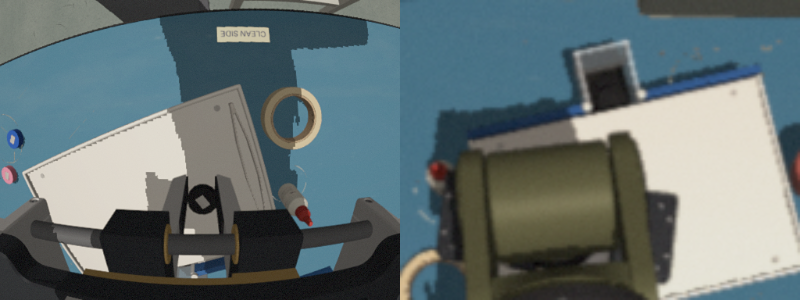

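Puck 2 has also gone from the deck. Puck 3 is centred between the fingertips at (203,199), and the forceps (230,103)–(266,210) are clear of the left finger by well over 8 mm. Descend and push.

jog_arm:
  plan: [0,0,-0.016,0,0,0,0,0,-0.031,0,0,0,0,0,-0.031,0,0,0,0.0095,-0.0035,-0.031,0,0,0,0.019,-0.007,-0.031,0,0,0,0.028,-0.011,-0.031,0,0,-4,0.037,-0.0155,-0.031,0,0,-8,0.0455,-0.0205,-0.031,0,0,-10,0.054,-0.026,-0.031,0,0,-10,0.0615,-0.0315,-0.031,0,0,-10,0.0685,-0.037,-0.031,0,0,-8,0.0745,-0.042,-0.031,0,0,-6,0.08,-0.047,-0.031,0,0,-2,0.0845,-0.0505,-0.031,0,0,2,0.089,-0.053,-0.031,0,0,7,0.094,-0.054,-0.031,0,0,12,0.099,-0.054,-0.031,0,0,16,0.104,-0.054,-0.031,0,0,20,0.108,-0.053,-0.031,0,0,20,0.112,-0.052,-0.031,0,0,20]

```text
clock: 8.9
eef_pos: [545.6, 43.2, 69.4]
eef_rot: [-3.142, -0.0, -2.894]
wrist_force: [0.4, -0.7, 0.4]
finger_gap: 21.7
finger_force: 0.4
```

jog_arm:
  plan: [0,0,0,0,0,0,0,0,0,0,0,0,-0.02,-0.005,0,0,0,0,-0.04,-0.03,0.05,0,0,0,-0.06,-0.08,0.1,0,0,0,-0.08,-0.13,0.13,0,0,0,-0.1,-0.17,0.13,0,0,0,-0.12,-0.21,0.13,0,0,0,-0.14,-0.25,0.13,0,0,0,-0.14,-0.29,0.13,0,0,0,-0.14,-0.29,0.13,0,0,0,-0.14,-0.29,0.13,0,0,0]

```text
clock: 10.1
eef_pos: [404.7, -247.6, 199.3]
eef_rot: [3.141, -0.0, -2.895]
wrist_force: [0.3, 0.8, -0.0]
finger_gap: 21.9
finger_force: 0.0
```

Run:
```python
from h import *
q,_=camera("top"); print(manip.read_state()["eef_pos"])
cv2.imwrite("pics/a5.png",np.hstack([cv2.resize(q[100:260,170:383],(430,323)),cv2.resize(q[120:165,240:290],(359,323),interpolation=2)])[:,:,::-1])
```

```text
[ 405.09044647 -246.38192999  199.23219229]
```

View pics/a5.png

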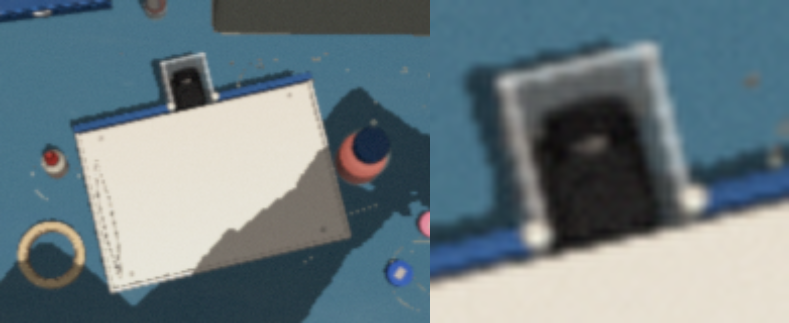

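The deck is empty and the bystanders are in place. A puck's inlay shows in the slot at (590,145). I check its height by depth, then hand in.

Run:
```python
from h import *
p,d=camera("top"); d0=np.load("top.npz")["d"]
for v in range(134,152,3):
    r=[]
    for u in (256,260,263,266,270):
        z=d[v,u]; r.append(round((M@np.array([(u-C["cx"])/C["fx"]*z,(v-C["cy"])/C["fy"]*z,z])+C["origin"])[2]))
    print(v,r)
```

```text
134 [47, 44, 42, 40, 44]
137 [35, 45, 48, 42, 24]
140 [2, 31, 26, 16, 6]
143 [5, 18, 14, 16, 3]
146 [7, 27, 31, 30, 4]
149 [0, 27, 27, 29, 25]
```

```bash
python3 -c "
from cell import manip
print(manip.sign_off())"
```

```text
the job is handed in; nothing more can be done
None
```

All three black pucks were slid through the gate one at a time and dropped into the slot. The last view shows the deck empty, everything in the slot below deck height and the forceps, tape and bottles in place. I handed the job in at about 10 s.

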